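Grade turned knobs for oiling

TASK

Set the four turned wooden knobs out for oiling: stand one upright in the middle of each cork pad on the board, in order of size, the smallest on the pad next to the oil tin and each next larger one a pad further along, so that the largest is farthest from the tin. Leave the tin and the sanding block where they are.

Things in the scene. Friction and masses are not known exactly. Their poses are not given: they have to be found in the camera images.
- knob_28: The smallest of four loose turned knobs of pale wood (mushroom-shaped cabinet knobs): 28 mm across its round head, 32 mm tall, standing on its flat foot of 17 mm diameter, with a narrow waist. Widest part is an upright band from 19 to 26 mm above the foot: grip it there. Origin: centre of the foot's underside; z up along its axis. Starts standing on the bench top (z = 0).
- knob_38: The second smallest of four loose turned knobs of pale wood (mushroom-shaped cabinet knobs): 38 mm across its round head, 38 mm tall, standing on its flat foot of 23 mm diameter, with a narrow waist. Widest part is an upright band from 23 to 31 mm above the foot: grip it there. Origin: centre of the foot's underside; z up along its axis. Starts standing on the bench top (z = 0).
- knob_48: The second largest of four loose turned knobs of pale wood (mushroom-shaped cabinet knobs): 48 mm across its round head, 44 mm tall, standing on its flat foot of 29 mm diameter, with a narrow waist. Widest part is an upright band from 26 to 36 mm above the foot: grip it there. Origin: centre of the foot's underside; z up along its axis. Starts standing on the bench top (z = 0).
- knob_58: The largest of four loose turned knobs of pale wood (mushroom-shaped cabinet knobs): 58 mm across its round head, 50 mm tall, standing on its flat foot of 35 mm diameter, with a narrow waist. Widest part is an upright band from 30 to 41 mm above the foot: grip it there. Origin: centre of the foot's underside; z up along its axis. Starts standing on the bench top (z = 0).
- pad_1: Round cork pad, 66 mm diameter, 3 mm thick; an end pad of the row. Four alike are fixed in one row, 83 to 107 mm apart, in sequence pad_1 to pad_4, on the middle line of a fixed plywood board (570 x 110 mm, 15 mm thick) lying roughly along y. Origin: centre of the pad's underside, on the board's top (z = 15 mm); its top face is 3 mm higher. x across the board, y along the row, z up.
- pad_2: Round cork pad, 66 mm diameter, 3 mm thick; a middle pad. Four alike are fixed in one row, 83 to 107 mm apart, in sequence pad_1 to pad_4, on the middle line of a fixed plywood board (570 x 110 mm, 15 mm thick) lying roughly along y. Origin: centre of the pad's underside, on the board's top (z = 15 mm); its top face is 3 mm higher. x across the board, y along the row, z up.
- pad_3: Round cork pad, 66 mm diameter, 3 mm thick; a middle pad. Four alike are fixed in one row, 83 to 107 mm apart, in sequence pad_1 to pad_4, on the middle line of a fixed plywood board (570 x 110 mm, 15 mm thick) lying roughly along y. Origin: centre of the pad's underside, on the board's top (z = 15 mm); its top face is 3 mm higher. x across the board, y along the row, z up.
- pad_4: Round cork pad, 66 mm diameter, 3 mm thick; the other end pad of the row. Four alike are fixed in one row, 83 to 107 mm apart, in sequence pad_1 to pad_4, on the middle line of a fixed plywood board (570 x 110 mm, 15 mm thick) lying roughly along y. Origin: centre of the pad's underside, on the board's top (z = 15 mm); its top face is 3 mm higher. x across the board, y along the row, z up.
- oil_tin: Closed round metal tin, 60 mm diameter, 54 mm tall plus a black cap to 64 mm, standing loose on the board at one end of the row, just beyond the end pad, about 100 mm from its middle (either pad_1 or pad_4). Origin: centre of its underside; z up. Not to be moved.
- sanding_block: Dark wooden sanding block, 75 x 50 mm and 32 mm tall, lying loose on the board at the other end of the row from the tin, about 100 mm from the middle of that end pad. Origin: centre of its underside; z up. Not to be moved.
Not all that is in view belongs to the job. Leave any orange or pink look-alike of the knob_58 alone.

How it is judged (in metres and radians):
At the end, for the whole second after the job is handed in: Each knob stands upright (within 0.12 rad) on its own cork pad, its middle within 12 mm of the pad's middle, smallest next to the tin and growing in size to the far end of the row; all released and at rest; the tin and the sanding block within 20 mm of where they started (((horizontal distance between oil_tin and pad_1 below 0.17 m and horizontal distance between knob_28 and pad_1 below 0.012 m and z of knob_28 in the frame of pad_1 between 0.001 and 0.006 m and horizontal distance between knob_38 and pad_2 below 0.012 m and z of knob_38 in the frame of pad_2 between 0.001 and 0.006 m and horizontal distance between knob_48 and pad_3 below 0.012 m and z of knob_48 in the frame of pad_3 between 0.001 and 0.006 m and horizontal distance between knob_58 and pad_4 below 0.012 m and z of knob_58 in the frame of pad_4 between 0.001 and 0.006 m) or (horizontal distance between oil_tin and pad_4 below 0.17 m and horizontal distance between knob_28 and pad_4 below 0.012 m and z of knob_28 in the frame of pad_4 between 0.001 and 0.006 m and horizontal distance between knob_38 and pad_3 below 0.012 m and z of knob_38 in the frame of pad_3 between 0.001 and 0.006 m and horizontal distance between knob_48 and pad_2 below 0.012 m and z of knob_48 in the frame of pad_2 between 0.001 and 0.006 m and horizontal distance between knob_58 and pad_1 below 0.012 m and z of knob_58 in the frame of pad_1 between 0.001 and 0.006 m)) and angle between each of knob_28, knob_38, knob_48, knob_58's own z axis and vertical below 0.12 rad and linear speed of each of knob_28, knob_38, knob_48, knob_58 below 0.02 m/s and angular speed of each of knob_28, knob_38, knob_48, knob_58 below 0.2 rad/s and contact force between each of knob_28, knob_38, knob_48, knob_58 and the fingers below 0.05 N and distance of each of oil_tin, sanding_block from where it was at the start of the episode below 0.02 m); the robot touches nothing.
It fails at once if the oil tin is displaced by more than 20 mm (distance of oil_tin from where it was at the start of the episode above 0.02 m).
It fails at once if the sanding block is displaced by more than 20 mm (distance of sanding_block from where it was at the start of the episode above 0.02 m).
It also fails if it takes over 88 s, if anything falls off the work surface, if the arm or the gripper's body presses on something with over 40 N, if the wrist force passes 120 N, or if a joint passes its speed limit or range.

ROBOT

A 6-joint arm with a two-finger parallel gripper is mounted at the origin on the work surface. World frame = base frame: x ahead of the robot, y to its left, z up, the work surface at z = 0. Lengths are in mm, angles in degrees, forces in N, time in s.
With the tool pointing down it reaches from about 300 to 850 mm from the base axis. Payload 4.2 kg.
Tool frame: the origin (TCP) lies at the centre of the arm's flange, where the gripper is bolted on; the fingertips stand 191 mm ahead of it and the grasp point (between the pads) lies 172 mm ahead of it; y points along the fingers, x is the direction in which the jaws open and shut, and the axes are right-handed (so a half turn about y gives the same grasp; the last joint's range is limited). The gripper opens to 91 mm and grips with 3 to 60 N. Pads are 32 mm wide; open, the fingers measure 118 mm over their backs; the gripper's body (76 mm by 178 mm) begins 60 mm behind the grasp point.
Start: joints at [-69.328, 18.312, 89.639, -0, 72.044, -1.146], TCP at [213.704, -533.81, 404.776] pointing down, gripper open.
Joint ranges: [-177.97, 177.97], [-48.28, 115.42], [12.27, 149.76], [-77.06, 257.06], [2.81, 150.46], [-146.56, 146.56]. Speed limits (degrees/s): [147.25, 147.25, 180, 180, 180, 180].

INTERFACE

Orientations are given as [roll, pitch, yaw] about the fixed x, y, z axes, in that order (R = Rz(yaw) Ry(pitch) Rx(roll)).
In Python, from workcell import env gives the robot as it stands.
- The arm moves only by the tool carry_out, never from a script. Its argument "increments" is a list of rows, each a list of 3 entries, a list of its own where there are three numbers: the turn, a rotation vector about the tool's x, y, z in rad, then the shift along the tool's x, y, z in mm, then the closure, from 0 (fully open) to 1 (shut). In form: [[[wx, wy, wz], [dx, dy, dz], claw], ...]. A call has 1 to 10 rows; each row is the pose to reach, as a shift and turn from the pose commanded when the call began, along the tool's axes at that moment; what a row does not reach only later rows make up. A row lasts 1/12 s, in which the tool goes at most 41.7 mm and 7.16 degrees, less where a joint would pass 70% of its speed; a pose out of reach is approached as far as the arm can. A call with a gripper value outside its range is refused whole. The fingers move at their own pace and stop on an object; "force" is the grip in N (left out, the last holds). Time passes only in rows, so rows that repeat a pose let the fingers close. It gives the time, the measured TCP pose, the force and the opening at its end, in the units of the state.
- env.state(): the state, without advancing time (a new reading comes with each control period).
- env.grab_frame(name): name is "scene" or "top" or "wrist"; returns a dict with "frame" (480x640x3 uint8, blue, green, red), "z_map" (480x640 float32, mm along the optical axis (not along the pixel's ray), 0 where there is no reading), "camera_matrix" (3x3 intrinsics, pixels), "rvec" (rotation vector, rad) and "tvec" (3), from world to camera coordinates, as OpenCV has them; the wrist camera has in their place "hand_eye" (4x4, takes a point from camera to tool coordinates, whose origin is the TCP and whose axes are the tool frame's). Camera axes: x right, y down, z forward; pixel columns grow to the right and rows downward; lengths in mm; the calibration is good to about 2 mm. A picture is of the moment at which its call begins: read the wrist's pose just before it.
- env.job_done(): hands the job in, once; it reports no verdict.
The state is a dict: "time_s": time; "qpos": joint angles; "qvel": joint speeds; "effort": joint torques, N m; "ee_pos": TCP position; "ee_rot": TCP orientation; "force": force on the tool from outside, world axes, zero at the start; "torque": the same for the moment, N m; "gripper_width": finger opening in mm.
Only numpy, scipy, OpenCV 4.12 (cv2) and the standard library are available. Lean on these libraries where they do the work, as an engineer would, in place of code of your own. Each camera call takes 0.05 s, during which the arm holds its last target. There are 200 camera calls.

## Working session

There is one attempt and no reset: what is moved stays moved. The work goes in short steps, Python scripts to look and compute and a tool call to move; the robot and the scene stay as the last step left them, time stands still between calls to the robot, and variables do not carry over. Pictures are saved under pics/ and viewed, about 12 in all and at most 16, crops included, and the job is handed in when it is done.

Besides the shell and the picture viewer there is one more tool, called after "Emit:" by a JSON object that holds its "name" and its "arguments", one argument or row to a line. carry_out: Moves the arm, as the interface text tells. Its arguments: {"type":"object","properties":{"increments":{"type":"array","items":{"type":"array"}},"force":{"type":"number"}},"required":["increments"]}

```bash
mkdir -p pics; ls
python3 - <<'E'
from workcell import env
import cv2,pickle
print(env.state())
d={}
for n in("top","scene"):
    d[n]=env.grab_frame(n); cv2.imwrite(f"pics/{n}0.png",d[n]["frame"])
    print(n,d[n]["camera_matrix"],d[n]["rvec"],d[n]["tvec"])
pickle.dump(d,open("f0.pkl","wb"))
E
```

```text
pics
{'time_s': 0.0, 'qpos': array([-6.93268820e+01,  1.83502785e+01,  8.97059690e+01,  1.41439002e-03,
        7.20433930e+01, -1.14808736e+00]), 'qvel': array([ 0.01050551, -0.01374307, -0.03593095, -0.07187754,  0.02189501,
       -0.06215811]), 'effort': array([ 2.00866552e-04, -4.12466455e+01, -2.31970453e+01,  7.28727831e-02,
        4.57309652e-02, -1.70230164e-04]), 'ee_pos': array([ 213.65770132, -533.64777825,  403.93661146]), 'ee_rot': array([-89.99665908,   0.09959348, -68.17922894]), 'force': array([-0.27136496,  0.23106269, -0.24829316]), 'torque': array([ 0.01111042, -0.00277909, -0.00887187]), 'gripper_width': 91.18246070517394}
top [[522.96028526   0.         324.23556056]
 [  0.         522.96028526 237.60701947]
 [  0.           0.           1.        ]] [ 2.1671499  -2.10902229  0.15423359] [ 23.67467232 508.29968    806.08739951]
scene [[476.32464403   0.         312.91668041]
 [  0.         476.32464403 230.73279775]
 [  0.           0.           1.        ]] [ 2.04043928  1.67592294 -0.50265703] [-148.3407186  -401.09387994 1131.67978369]
```

View pics/top0.png

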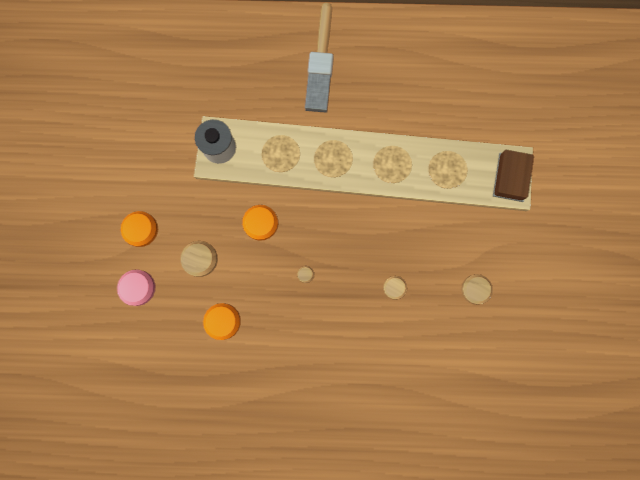

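View pics/scene0.png

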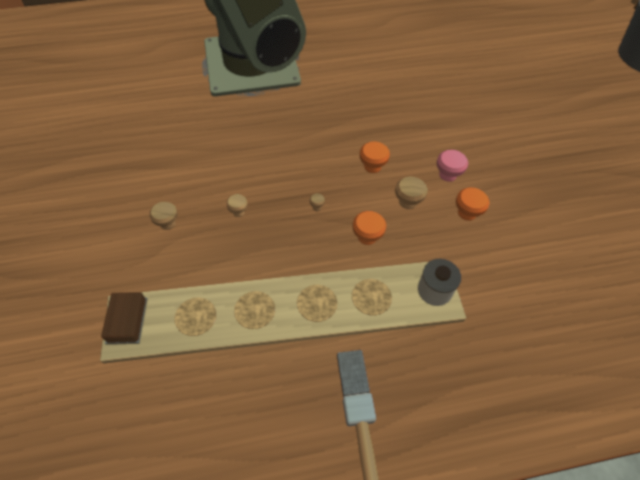

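The top view shows the tin at (215,140) on the left and the block at (514,175) on the right. The pads are at (281,154), (333,159), (393,164) and (447,170).
The pale knobs are 28 at (305,274), 38 at (395,288), 48 at (477,289) and 58 at (198,259). Look-alikes of knob_58 are orange at (138,229), (260,222) and (221,321), and pink at (135,288). Only (198,259) is pale wood.

```bash
cat > h.py <<'E'
import numpy as np,cv2,pickle
def cam(f): return f["camera_matrix"],cv2.Rodrigues(f["rvec"])[0],np.ravel(f["tvec"])
def cloud(f):
    K,R,t=cam(f); v,u=np.mgrid[:480,:640]; z=f["z_map"]
    P=np.stack([(u-K[0,2])/K[0,0]*z,(v-K[1,2])/K[1,1]*z,z],-1)
    W=(P-t)@R; W[z==0]=np.nan; return W
def tri(fa,pa,fb,pb):
    M=[]
    for f in(fa,fb):
        K,R,t=cam(f); M.append(K@np.c_[R,t])
    X=cv2.triangulatePoints(M[0],M[1],np.float64(pa).reshape(2,1),np.float64(pb).reshape(2,1)).ravel(); return X[:3]/X[3]
E
cat > m.py <<'E'
from h import *
d=pickle.load(open("f0.pkl","rb")); T,S=d["top"],d["scene"]
th={"k28":((305,274),(317,199)),"k38":((395,288),(237,202)),"k48":((477,289),(164,212)),"k58":((198,259),(412,188)),
"pA":((281,154),(372,297)),"pB":((333,159),(317,303)),"pC":((393,164),(255,310)),"pD":((447,170),(196,316)),
"tin":((212,135),(442,272)),"block":((515,174),(126,314)),"o1":((138,229),(474,200)),"o2":((260,222),(370,224)),"o3":((221,321),(376,152)),"pk":((135,288),(453,160))}
WT,WS=cloud(T),cloud(S)
for k,(a,b) in th.items():
    s=k+" tri %s"%np.round(tri(T,a,S,b))
    for W,c in((WT,a),(WS,b)):
        w=W[c[1]-28:c[1]+29,c[0]-28:c[0]+29].reshape(-1,3); p=W[c[1],c[0]]
        if k[0]!='p' or k=='pk':
            q=w[(w[:,2]>p[2]*0.55)&(np.hypot(*(w-p)[:,:2].T)<45)]
            lo,hi=q.min(0),q.max(0); s+=" | c %s size %s top %.0f"%(np.round((lo+hi)[:2]/2),np.round((hi-lo)[:2]),hi[2])
        else: s+=" | %s"%np.round(p)
    print(s)
cr=np.hstack([cv2.resize(T["frame"][200:345,110:270],(480,435)),cv2.resize(T["frame"][235:325,285:345],(290,435))])
cv2.imwrite("pics/c1.png",cr)
E
python3 m.py
```

```text
k28 tri [449.  68.  24.] | c [449.  66.] size [26. 28.] top 35 | c [452.  67.] size [27. 27.] top 33
k38 tri [430. -77.  27.] | c [431. -78.] size [36. 37.] top 41 | c [434. -77.] size [35. 37.] top 39
k48 tri [ 432. -207.   33.] | c [ 432. -208.] size [46. 48.] top 48 | c [ 434. -208.] size [48. 47.] top 45
k58 tri [468. 241.  37.] | c [468. 238.] size [56. 58.] top 54 | c [471. 239.] size [56. 57.] top 52
pA tri [655. 117.  11.] | [652. 115.  19.] | [657. 118.  16.]
pB tri [648.  28.  11.] | [645.  27.  19.] | [651.  28.  18.]
pC tri [641. -74.  13.] | [640. -75.  18.] | [644. -71.  18.]
pD tri [ 633. -166.   13.] | [ 631. -166.   20.] | [ 635. -164.   17.]
tin tri [663. 221.  74.] | c [662. 221.] size [59. 59.] top 83 | c [664. 222.] size [59. 59.] top 80
block tri [ 621. -269.   40.] | c [ 621. -271.] size [80. 59.] top 52 | c [ 625. -271.] size [80. 59.] top 51
o1 tri [515. 343.  35.] | c [515. 339.] size [57. 57.] top 53 | c [517. 340.] size [57. 57.] top 51
o2 tri [531. 144.  38.] | c [530. 142.] size [56. 56.] top 54 | c [534. 143.] size [56. 57.] top 52
o3 tri [370. 199.  39.] | c [370. 196.] size [56. 58.] top 53 | c [374. 197.] size [53. 57.] top 50
pk tri [419. 339.  38.] | c [420. 336.] size [57. 59.] top 54 | c [423. 336.] size [55. 58.] top 51
```

View pics/c1.png

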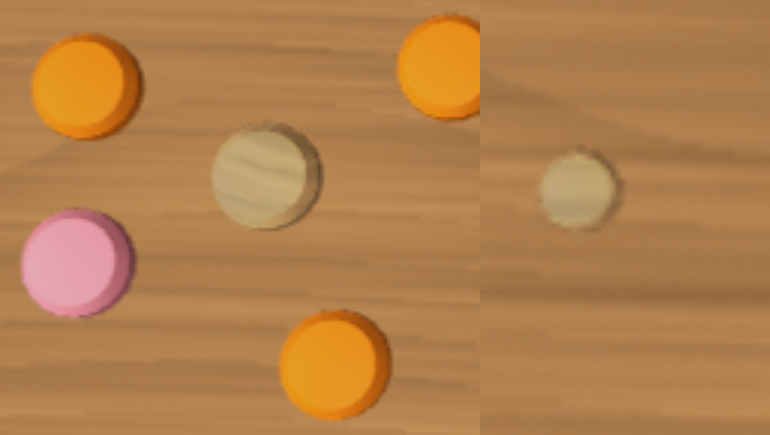

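The crop confirms that the knob at (198,259) is pale wood and the four around it are painted. The two views agree to about 3 mm. I'll move over knob_48 with the jaws along world x.

Emit:
{"name": "carry_out", "arguments": {
  "increments": [
    [[0, -1.19, 0], [-221, 0, 325], 0],
    [[0, -1.19, 0], [-221, 0, 325], 0],
    [[0, -1.19, 0], [-221, 0, 325], 0],
    [[0, -1.19, 0], [-221, 0, 325], 0],
    [[0, -1.19, 0], [-221, 0, 325], 0],
    [[0, -1.19, 0], [-221, 0, 325], 0],
    [[0, -1.19, 0], [-221, 0, 325], 0],
    [[0, -1.19, 0], [-221, 0, 325], 0],
    [[0, -1.19, 0], [-221, 0, 325], 0],
    [[0, -1.19, 0], [-221, 0, 325], 0]
  ],
  "force": 15
}}

```text
time_s: 0.93
ee_pos: [434.8, -204.4, 404.5]
ee_rot: [-89.9, -0.0, 0.5]
force: [-0.3, -1.2, 0.8]
gripper_width: 91.0
```

Emit:
{"name": "carry_out", "arguments": {
  "increments": [
    [[0, 0, 0], [0, 0, 0], 0],
    [[0, 0, 0], [0, 0, 0], 0]
  ]
}}

```text
time_s: 1.1
ee_pos: [433.5, -207.1, 404.4]
ee_rot: [-90.0, 0.1, 0.1]
force: [-0.3, 0.2, 0.4]
gripper_width: 91.0
```

```bash
cat > w.py <<'E'
import sys; from h import *; from workcell import env
from scipy.spatial.transform import Rotation as Ro
n=sys.argv[1]; s=env.state(); f=env.grab_frame("wrist"); cv2.imwrite(f"pics/{n}.png",f["frame"]); pickle.dump((s,f),open(n+".pkl","wb"))
print(np.round(s["ee_pos"],1),np.round(s["ee_rot"],2),s["gripper_width"],s["time_s"]); 
K=f["camera_matrix"]; v,u=np.mgrid[:480,:640]; z=f["z_map"]
P=np.stack([(u-K[0,2])/K[0,0]*z,(v-K[1,2])/K[1,1]*z,z,np.ones_like(z)],-1)@np.array(f["hand_eye"]).T
W=P[...,:3]@Ro.from_euler("xyz",s["ee_rot"],degrees=True).as_matrix().T+s["ee_pos"]; W[z==0]=np.nan
np.save(n+".npy",W)
E
python3 w.py w1
```

```text
[ 433.5 -207.1  404.4] [-9.001e+01  6.000e-02  9.000e-02] 91.0432716056726 1.1
```

View pics/w1.png

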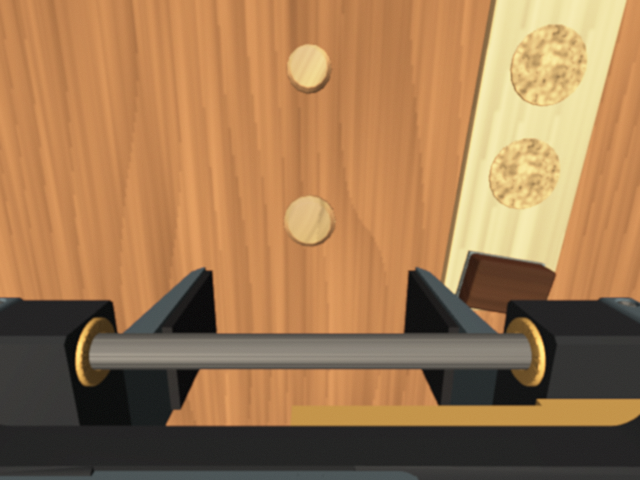

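The wrist view shows knob_48 at (310,220), knob_38 at (309,67), pad C at (548,65), pad D at (524,173), and the block at (507,282).

Run:
```python
import numpy as np,cv2
from h import *
W=np.load("w1.npy")
for k,(u,v) in {"k48":(310,220),"k38":(309,67)}.items():
    p=W[v,u]; q=W[v-35:v+36,u-35:u+36].reshape(-1,3); q=q[(q[:,2]>p[2]*.55)&(np.hypot(*(q-p)[:,:2].T)<40)]
    print(k,np.round((q.min(0)+q.max(0))/2,1),np.round(np.ptp(q,0)),p[2])
s,f=pickle.load(open("w1.pkl","rb"))
# pad outlines by darker/saturated colour: ellipse fit, from wrist and top views
def pads(img,seeds,Wc,r):
    b=cv2.GaussianBlur(img,(0,0),1.2); hsv=cv2.cvtColor(b,cv2.COLOR_BGR2LAB).astype(float)
    for k,(u,v) in seeds.items():
        ref=img[v-r//2:v+r//2,u-r//2:u+r//2]
        w=Wc[v,u]; sub=Wc[v-2*r:v+2*r+1,u-2*r:u+2*r+1] if v>2*r else Wc[0:v+2*r+1,u-2*r:u+2*r+1]
        q=sub.reshape(-1,3); hi=q[np.hypot(*(q-w)[:,:2].T)<25]
        print(k,"z pad",np.nanmedian(hi[:,2]),"z board",np.nanmedian(q[(np.hypot(*(q-w)[:,:2].T)>37)&(np.hypot(*(q-w)[:,:2].T)<45)][:,2]))
pads(f["frame"],{"C":(548,65),"D":(524,173)},W,35)
print("C",W[65,548],"D",W[173,524])
T=pickle.load(open("f0.pkl","rb"))["top"]
a=cv2.resize(f["frame"][10:230,470:620],(375,550),interpolation=3); b=cv2.resize(T["frame"][125:200,250:480],(0,0),fx=3.4,fy=3.4,interpolation=2)
cv2.imwrite("pics/top_pads.png",b); print(b.shape)
```

```text
k48 [ 432.6 -206.4   35.7] [47. 47. 20.] 44.38294617390051
k38 [432.6 -76.7  31.3] [36. 38. 17.] 37.29193710392951
C z pad 18.20233241551864 z board 15.19854847467596
D z pad 18.259906689787982 z board 15.246296694098362
C [641.02075777 -72.0963031   17.61875783] D [ 634.37658431 -165.02613609   17.30118214]
(255, 782, 3)
```

View pics/top_pads.png

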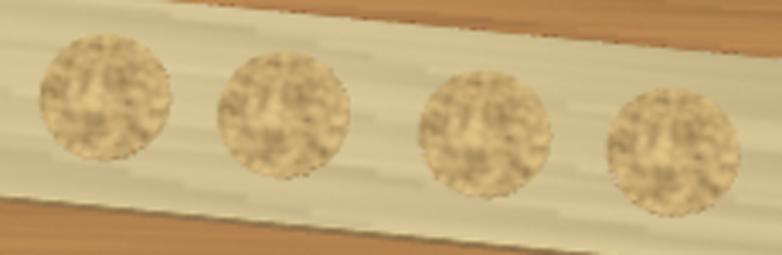

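Wrist and fixed cameras agree within 3 mm: knob_48 (432.6,-206.4), pads C (641,-72) and D (634,-165). Pad tops measure 18 mm. Grasping knob_48.

Emit:
{"name": "carry_out", "arguments": {
  "increments": [
    [[0, 0, 0], [-1, 40, 0.5], 0],
    [[0, 0, 0], [-1, 80, 0.5], 0],
    [[0, 0, 0], [-1, 120, 0.5], 0],
    [[0, 0, 0], [-1, 160, 0.5], 0],
    [[0, 0, 0], [-1, 185, 0.5], 0],
    [[0, 0, 0], [-1, 201, 0.5], 0],
    [[0, 0, 0], [-1, 201, 0.5], 0],
    [[0, 0, 0], [-1, 201, 0.5], 0.6],
    [[0, 0, 0], [-1, 201, 0.5], 0.6],
    [[0, 0, 0], [-1, 201, 0.5], 0.6]
  ],
  "force": 15
}}

```text
time_s: 1.98
ee_pos: [432.7, -208.1, 205.2]
ee_rot: [-90.1, -0.2, -0.1]
force: [0.4, 0.3, -0.9]
gripper_width: 74.6
```

Emit:
{"name": "carry_out", "arguments": {
  "increments": [
    [[0, 0, 0], [0, 0, 0], 0.7],
    [[0, 0, 0], [0, 0, 0], 0.7],
    [[0, 0, 0], [0, 0, 0], 0.7],
    [[0, 0, 0], [0, 0, 0], 0.7]
  ]
}}

```text
time_s: 2.32
ee_pos: [432.4, -207.3, 204.2]
ee_rot: [-90.0, -0.0, 0.0]
force: [-1.7, 0.1, 1.5]
gripper_width: 47.2
```

Emit:
{"name": "carry_out", "arguments": {
  "increments": [
    [[0, 0, 0], [0, -40, 0], 0.7],
    [[0, 0, 0], [0, -80, 0], 0.7],
    [[0, 0, 0], [208.5, -80, 134.5], 0.7],
    [[0, 0, 0], [208.5, -80, 134.5], 0.7],
    [[0, 0, 0], [208.5, -80, 134.5], 0.7],
    [[0, 0, 0], [208.5, -80, 134.5], 0.7],
    [[0, 0, 0], [208.5, -80, 134.5], 0.7],
    [[0, 0, 0], [208.5, -80, 134.5], 0.7],
    [[0, 0, 0], [208.5, -80, 134.5], 0.7],
    [[0, 0, 0], [208.5, -80, 134.5], 0.7]
  ]
}}

```text
time_s: 3.15
ee_pos: [642.0, -71.3, 282.9]
ee_rot: [-90.0, 0.0, 0.2]
force: [-1.3, -1.2, -1.1]
gripper_width: 47.4
```

Emit:
{"name": "carry_out", "arguments": {
  "increments": [
    [[0, 0, 0], [0, 20, 0], 0.7],
    [[0, 0, 0], [0, 45, 0], 0.7],
    [[0, 0, 0], [0, 52, 0], 0.7],
    [[0, 0, 0], [0, 52, 0], 0.7],
    [[0, 0, 0], [0, 52, 0], 0.7]
  ]
}}

```text
time_s: 3.57
ee_pos: [640.3, -73.5, 232.1]
ee_rot: [-90.0, 0.0, -0.0]
force: [-0.4, -1.0, -0.4]
gripper_width: 46.7
```

```bash
python3 w.py w2; python3 -c "
from workcell import env
import cv2
f=env.grab_frame('scene')['frame'][230:350,90:480]
cv2.imwrite('pics/s2.png',cv2.resize(f,None,fx=2,fy=2))"
```

```text
[640.3 -73.5 232.1] [-9.e+01  4.e-02 -5.e-02] 46.748969197218045 3.5667
```

View pics/w2.png

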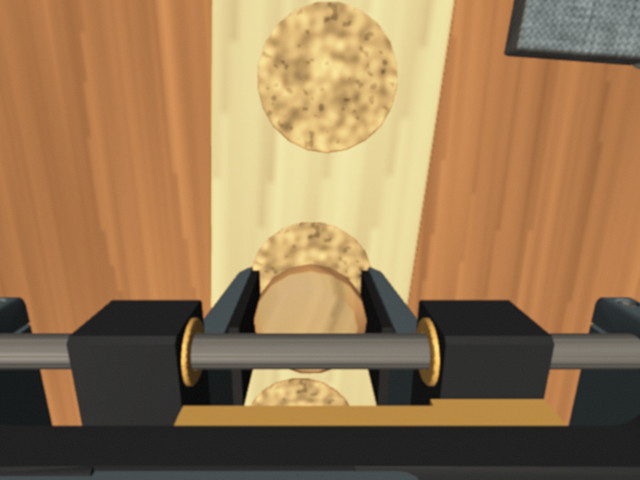

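The wrist view shows knob_48 held over pad C, centred sideways (knob 310, pad 311). Pad C's far edge is at (312,223), and pad B is centred at (328,77).

Run:
```python
import numpy as np
W=np.load("w2.npy"); r=lambda u,v:np.round(W[v,u],1)
print("C far",r(312,225),r(312,219)); print("B l r t b",r(260,78),r(396,78),r(328,4),r(328,150)); print("C l/r",r(255,262),r(368,262))
print("knob",r(310,280),r(310,320))
```

```text
C far [642.  -40.9  18.3] [642.  -38.5  14.9]
B l r t b [618.   29.1  18.4] [681.   28.9  18.5] [649.2  59.8  16.9] [649.8  -3.4  18.9]
C l/r [612.  -60.7  18.8] [671.6 -61.2  17.8]
knob [641.  -51.9  67.7] [641.  -68.2  70.1]
```

Pad C is at (641.8,-72.9) and the knob is within 2 mm of it. Lowering and releasing.

Emit:
{"name": "carry_out", "arguments": {
  "increments": [
    [[0, 0, 0], [1, 6, 0], 0.7],
    [[0, 0, 0], [1, 10, 0], 0.7],
    [[0, 0, 0], [1, 10, 0], 0.7],
    [[0, 0, 0], [1, 10, 0], 0.7],
    [[0, 0, 0], [1, 10, 0], 0],
    [[0, 0, 0], [1, 10, 0], 0],
    [[0, 0, 0], [1, 10, 0], 0],
    [[0, 0, 0], [1, 10, 0], 0],
    [[0, 0, 0], [1, 10, 0], 0],
    [[0, 0, 0], [1, -40, 0], 0]
  ]
}}

```text
time_s: 4.5
ee_pos: [639.3, -72.5, 255.8]
ee_rot: [-89.9, 1.0, 0.0]
force: [-0.4, 0.3, -0.8]
gripper_width: 84.2
```

Emit:
{"name": "carry_out", "arguments": {
  "increments": [
    [[0, 0, 0], [0, -40, 0], 0],
    [[0, 0, 0], [0, -80, 0], 0],
    [[0, 0, 0], [0, -80, 0], 0],
    [[0, 0, 0], [0, -80, 0], 0]
  ]
}}

```text
time_s: 4.83
ee_pos: [642.2, -72.9, 346.7]
ee_rot: [-90.1, -0.4, 0.0]
force: [-0.8, -0.4, -0.7]
gripper_width: 91.2
```

```bash
cat > k.py <<'E'
# heads from the top camera: centre of the band near a guessed place
import sys; from h import *; from workcell import env
print(np.round(env.state()["ee_pos"],1)); W=cloud(env.grab_frame("top")).reshape(-1,3)
for a in sys.argv[1:]:
    x,y,z=map(float,a.split(",")); q=W[(np.hypot(W[:,0]-x,W[:,1]-y)<38)&(W[:,2]>z)&(W[:,2]<95)]
    print(a,len(q),np.round((q.min(0)+q.max(0))/2,1),np.round(np.ptp(q,0)),round(q[:,2].max())) if len(q) else print(a,"none")
E
python3 k.py 642,-73,45
```

```text
[642.2 -72.9 346.7]
642,-73,45 none
```

Emit:
{"name": "carry_out", "arguments": {
  "increments": [
    [[0, 0, 0], [-209.5, 0, -3.5], 0],
    [[0, 0, 0], [-209.5, 0, -3.5], 0],
    [[0, 0, 0], [-209.5, 0, -3.5], 0],
    [[0, 0, 0], [-209.5, 0, -3.5], 0],
    [[0, 0, 0], [-209.5, 0, -3.5], 0],
    [[0, 0, 0], [-209.5, 0, -3.5], 0],
    [[0, 0, 0], [-209.5, 40, -3.5], 0],
    [[0, 0, 0], [-209.5, 80, -3.5], 0],
    [[0, 0, 0], [-209.5, 80, -3.5], 0],
    [[0, 0, 0], [-209.5, 80, -3.5], 0]
  ]
}}

```text
time_s: 5.72
ee_pos: [431.4, -76.2, 261.5]
ee_rot: [-89.9, 0.4, -0.0]
force: [0.2, 0.4, 0.1]
gripper_width: 91.4
```

```bash
python3 k.py 642,-73,45; python3 -c "
from workcell import env
print(env.state()['ee_pos'])"
```

```text
[431.4 -76.2 261.5]
642,-73,45 687 [641.3 -74.6  55.4] [48. 47. 21.] 66
[432.55624593 -76.38481356 263.20509374]
```

Emit:
{"name": "carry_out", "arguments": {
  "increments": [
    [[0, 0, 0], [0, 35, -0.5], 0],
    [[0, 0, 0], [0, 55, -0.5], 0],
    [[0, 0, 0], [0, 64, -0.5], 0],
    [[0, 0, 0], [0, 64, -0.5], 0],
    [[0, 0, 0], [0, 64, -0.5], 0.8],
    [[0, 0, 0], [0, 64, -0.5], 0.8],
    [[0, 0, 0], [0, 64, -0.5], 0.8],
    [[0, 0, 0], [0, 64, -0.5], 0.8],
    [[0, 0, 0], [0, 64, -0.5], 0.8],
    [[0, 0, 0], [0, 64, -0.5], 0.8]
  ]
}}

```text
time_s: 6.6
ee_pos: [432.4, -76.9, 199.9]
ee_rot: [-90.0, -0.1, -0.0]
force: [0.4, -0.2, -0.1]
gripper_width: 54.2
```

Emit:
{"name": "carry_out", "arguments": {
  "increments": [
    [[0, 0, 0], [0, 0, 0], 0.8],
    [[0, 0, 0], [0, 0, 0], 0.8],
    [[0, 0, 0], [0, 0, 0], 0.8]
  ]
}}

```text
time_s: 6.85
ee_pos: [432.3, -76.9, 199.5]
ee_rot: [-90.0, -0.0, -0.0]
force: [-0.1, 0.4, 2.4]
gripper_width: 37.0
```

Emit:
{"name": "carry_out", "arguments": {
  "increments": [
    [[0, 0, 0], [0, -40, 0], 0.8],
    [[0, 0, 0], [0, -80, 0], 0.8],
    [[0, 0, 0], [217, -80, 105.5], 0.8],
    [[0, 0, 0], [217, -80, 105.5], 0.8],
    [[0, 0, 0], [217, -80, 105.5], 0.8],
    [[0, 0, 0], [217, -80, 105.5], 0.8],
    [[0, 0, 0], [217, -80, 105.5], 0.8],
    [[0, 0, 0], [217, -80, 105.5], 0.8],
    [[0, 0, 0], [217, -80, 105.5], 0.8],
    [[0, 0, 0], [217, -80, 105.5], 0.8]
  ]
}}

```text
time_s: 7.68
ee_pos: [650.2, 29.5, 278.2]
ee_rot: [-90.0, 0.1, 0.1]
force: [-1.8, -0.7, -0.4]
gripper_width: 36.9
```

Emit:
{"name": "carry_out", "arguments": {
  "increments": [
    [[0, 0, 0], [0, 25, 0], 0.8],
    [[0, 0, 0], [0, 45, 0], 0.8],
    [[0, 0, 0], [0, 52, 0], 0.8],
    [[0, 0, 0], [0, 52, 0], 0.8],
    [[0, 0, 0], [0, 52, 0], 0.8],
    [[0, 0, 0], [0, 52, 0], 0.8]
  ]
}}

```text
time_s: 8.18
ee_pos: [649.4, 28.3, 228.8]
ee_rot: [-90.0, -0.1, -0.0]
force: [0.6, -0.1, 0.3]
gripper_width: 37.0
```

```bash
python3 w.py w3
```

```text
[649.4  28.3 228.8] [-9.0e+01 -1.2e-01 -2.0e-02] 37.04291817214358 8.1833
```

View pics/w3.png

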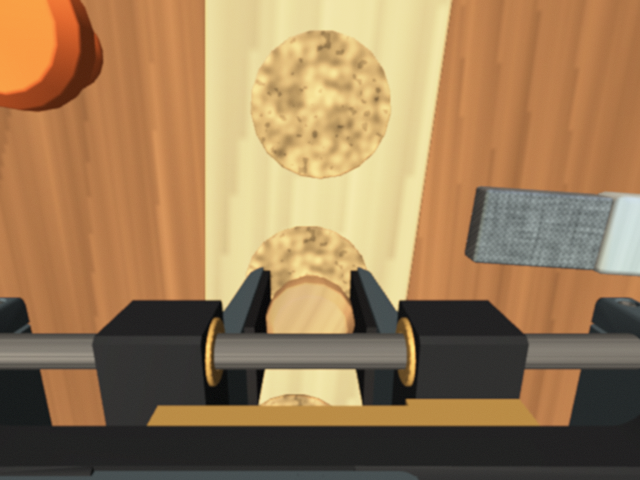

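Knob_38 is held over pad B (pad edges 247–366, knob centre 309, about 1 mm off). Pad A is centred at (320,104).

Emit:
{"name": "carry_out", "arguments": {
  "increments": [
    [[0, 0, 0], [0, 6, 0], 0.8],
    [[0, 0, 0], [0, 10.5, 0], 0.8],
    [[0, 0, 0], [0, 10.5, 0], 0.8],
    [[0, 0, 0], [0, 10.5, 0], 0.8],
    [[0, 0, 0], [0, 10.5, 0], 0],
    [[0, 0, 0], [0, 10.5, 0], 0],
    [[0, 0, 0], [0, 10.5, 0], 0],
    [[0, 0, 0], [0, 10.5, 0], 0],
    [[0, 0, 0], [0, 10.5, 0], 0],
    [[0, 0, 0], [0, 10.5, 0], 0]
  ]
}}

```text
time_s: 9.07
ee_pos: [649.2, 28.6, 216.8]
ee_rot: [-90.0, 0.0, -0.0]
force: [-0.6, -0.1, 0.2]
gripper_width: 74.1
```

Emit:
{"name": "carry_out", "arguments": {
  "increments": [
    [[0, 0, 0], [0, -20, 0], 0],
    [[0, 0, 0], [0, -60, 0], 0],
    [[0, 0, 0], [-199, -60, 39], 0],
    [[0, 0, 0], [-199, -60, 39], 0],
    [[0, 0, 0], [-199, -60, 39], 0],
    [[0, 0, 0], [-199, -60, 39], 0],
    [[0, 0, 0], [-199, -60, 39], 0],
    [[0, 0, 0], [-199, -60, 39], 0],
    [[0, 0, 0], [-199, -60, 39], 0],
    [[0, 0, 0], [-199, -60, 39], 0]
  ]
}}

```text
time_s: 9.9
ee_pos: [451.0, 67.7, 277.5]
ee_rot: [-90.0, -0.1, 0.0]
force: [-0.3, 0.2, -0.4]
gripper_width: 91.1
```

```bash
python3 k.py 642,-73,45 649,28,40
python3 - <<'E'
import numpy as np
W=np.load("w3.npy"); r=lambda u,v:np.round(W[v,u],1)
print("A l r t b",r(254,104),r(388,104),r(320,33),r(320,175),"Bfar",r(308,229))
E
```

```text
[451.   67.7 277.5]
642,-73,45 688 [640.7 -74.7  54.8] [46. 48. 19.] 65
649,28,40 427 [648.3  26.9  50. ] [36. 37. 19.] 60
A l r t b [624.8 119.3  18.8] [687.  119.2  18. ] [655.2 148.9  18.5] [655.5  86.8  19.6] Bfar [649.6  59.5  17.8]
```

Top view agrees for both placed knobs; pad A is at (655.9,118). Grasping knob_28.

Emit:
{"name": "carry_out", "arguments": {
  "increments": [
    [[0, 0, 0], [-1, 35, 0], 0],
    [[0, 0, 0], [-1, 65, 0], 0],
    [[0, 0, 0], [-1, 82, 0], 0],
    [[0, 0, 0], [-1, 82, 0], 0],
    [[0, 0, 0], [-1, 82, 0], 0.9],
    [[0, 0, 0], [-1, 82, 0], 0.9],
    [[0, 0, 0], [-1, 82, 0], 0.9],
    [[0, 0, 0], [-1, 82, 0], 0.9],
    [[0, 0, 0], [-1, 82, 0], 0.9],
    [[0, 0, 0], [-1, 82, 0], 0.9]
  ]
}}

```text
time_s: 10.78
ee_pos: [449.4, 67.6, 195.3]
ee_rot: [-90.0, -0.1, 0.0]
force: [0.7, 0.3, -0.3]
gripper_width: 53.9
```

Emit:
{"name": "carry_out", "arguments": {
  "increments": [
    [[0, 0, 0], [0, 0, 0], 0.9],
    [[0, 0, 0], [0, 0, 0], 0.9],
    [[0, 0, 0], [0, 0, 0], 0.9],
    [[0, 0, 0], [0, 0, 0], 0.9],
    [[0, 0, 0], [0, 0, 0], 0.9]
  ]
}}

```text
time_s: 11.2
ee_pos: [449.3, 67.6, 194.9]
ee_rot: [-90.0, -0.0, -0.0]
force: [-0.2, -0.6, 0.0]
gripper_width: 26.5
```

Emit:
{"name": "carry_out", "arguments": {
  "increments": [
    [[0, 0, 0], [0, -40, 0], 0.9],
    [[0, 0, 0], [0, -80, 0], 0.9],
    [[0, 0, 0], [206.5, -80, 50.5], 0.9],
    [[0, 0, 0], [206.5, -80, 50.5], 0.9],
    [[0, 0, 0], [206.5, -80, 50.5], 0.9],
    [[0, 0, 0], [206.5, -80, 50.5], 0.9],
    [[0, 0, 0], [206.5, -80, 50.5], 0.9],
    [[0, 0, 0], [206.5, -80, 50.5], 0.9],
    [[0, 0, 0], [206.5, -80, 50.5], 0.9],
    [[0, 0, 0], [206.5, -80, 50.5], 0.9]
  ]
}}

```text
time_s: 12.03
ee_pos: [655.1, 118.0, 273.9]
ee_rot: [-90.0, 0.2, 0.0]
force: [0.3, 0.2, 0.3]
gripper_width: 26.6
```

Emit:
{"name": "carry_out", "arguments": {
  "increments": [
    [[0, 0, 0], [0, 25, 0], 0.9],
    [[0, 0, 0], [0, 45, 0], 0.9],
    [[0, 0, 0], [0, 52, 0], 0.9],
    [[0, 0, 0], [0, 52, 0], 0.9],
    [[0, 0, 0], [0, 52, 0], 0.9],
    [[0, 0, 0], [0, 52, 0], 0.9]
  ]
}}

```text
time_s: 12.53
ee_pos: [655.8, 118.1, 224.5]
ee_rot: [-90.0, -0.1, -0.0]
force: [-0.8, 0.1, 1.1]
gripper_width: 26.4
```

```bash
python3 w.py w4
```

```text
[655.8 118.1 224.5] [-89.99  -0.13  -0.  ] 26.35583362068751 12.5333
```

View pics/w4.png

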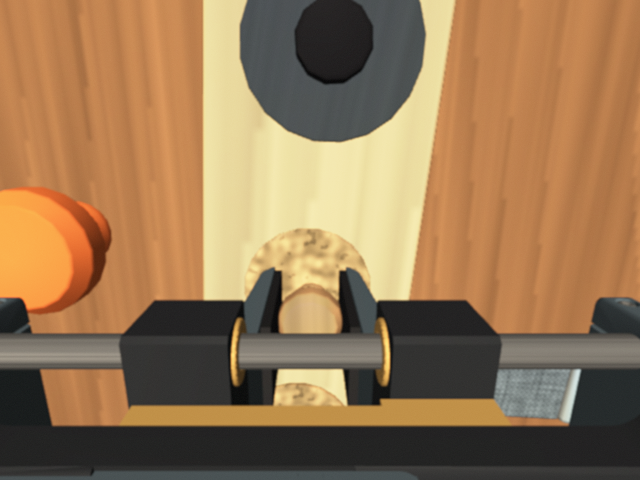

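Knob_28 is centred over pad A (knob 309, pad edges 244–370), clear of the tin at (333,40). Releasing it, then on to knob_58.

Emit:
{"name": "carry_out", "arguments": {
  "increments": [
    [[0, 0, 0], [0, 6, 0], 0.9],
    [[0, 0, 0], [0, 11, 0], 0.9],
    [[0, 0, 0], [0, 11, 0], 0.9],
    [[0, 0, 0], [0, 11, 0], 0.9],
    [[0, 0, 0], [0, 11, 0], 0],
    [[0, 0, 0], [0, 11, 0], 0],
    [[0, 0, 0], [0, 11, 0], 0],
    [[0, 0, 0], [0, 11, 0], 0],
    [[0, 0, 0], [0, 11, 0], 0],
    [[0, 0, 0], [0, 11, 0], 0]
  ]
}}

```text
time_s: 13.42
ee_pos: [655.7, 118.1, 211.7]
ee_rot: [-90.0, 0.0, 0.0]
force: [0.2, -0.1, -0.0]
gripper_width: 64.0
```

Emit:
{"name": "carry_out", "arguments": {
  "increments": [
    [[0, 0, 0], [0, -15, 0], 0],
    [[0, 0, 0], [0, -50, 0], 0],
    [[0, 0, 0], [0, -90, 0], 0],
    [[0, 0, 0], [-186.5, -110, 122], 0],
    [[0, 0, 0], [-186.5, -110, 122], 0],
    [[0, 0, 0], [-186.5, -110, 122], 0],
    [[0, 0, 0], [-186.5, -110, 122], 0],
    [[0, 0, 0], [-186.5, -110, 122], 0],
    [[0, 0, 0], [-186.5, -110, 122], 0],
    [[0, 0, 0], [-186.5, -110, 122], 0]
  ]
}}

```text
time_s: 14.25
ee_pos: [466.6, 241.5, 322.5]
ee_rot: [-90.0, 0.0, 0.2]
force: [0.7, 0.4, 0.0]
gripper_width: 91.4
```

Emit:
{"name": "carry_out", "arguments": {
  "increments": [
    [[0, 0, 0], [0, 10, 0], 0],
    [[0, 0, 0], [0, 10, 0], 0]
  ]
}}

```text
time_s: 14.42
ee_pos: [469.8, 239.6, 310.3]
ee_rot: [-90.1, 0.1, -0.0]
force: [0.0, -0.6, -0.2]
gripper_width: 91.3
```

```bash
python3 k.py 642,-73,45 649,28,40 656,118,38; python3 w.py w5
```

```text
[469.8 239.6 310.3]
642,-73,45 686 [641.1 -74.5  55.3] [48. 47. 20.] 65
649,28,40 422 [648.   26.9  49.6] [36. 36. 18.] 59
656,118,38 227 [655.7 116.6  45.7] [27. 27. 15.] 53
[470.1 239.4 310.5] [-9.008e+01  9.000e-02 -6.000e-02] 91.57664184737537 14.4667
```

View pics/w5.png

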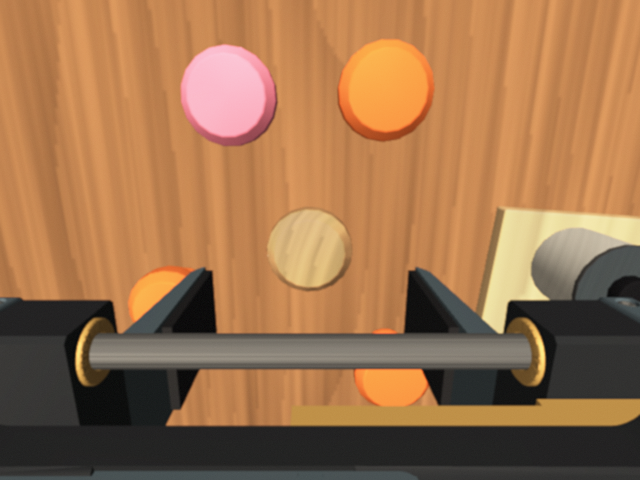

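The pale knob_58 at (310,248) is centred between the jaws, and the orange knobs are clear of the fingers.

Emit:
{"name": "carry_out", "arguments": {
  "increments": [
    [[0, 0, 0], [0, 40, 0], 0],
    [[0, 0, 0], [0, 75, 0], 0],
    [[0, 0, 0], [0, 95, 0], 0],
    [[0, 0, 0], [0, 102, 0], 0],
    [[0, 0, 0], [0, 102, 0], 0],
    [[0, 0, 0], [0, 102, 0], 0.6],
    [[0, 0, 0], [0, 102, 0], 0.6],
    [[0, 0, 0], [0, 102, 0], 0.6],
    [[0, 0, 0], [0, 102, 0], 0.6],
    [[0, 0, 0], [0, 102, 0], 0.6]
  ],
  "force": 20
}}

```text
time_s: 15.35
ee_pos: [469.5, 240.2, 210.9]
ee_rot: [-90.0, -0.1, 0.0]
force: [0.6, -0.2, -0.6]
gripper_width: 60.7
```

Emit:
{"name": "carry_out", "arguments": {
  "increments": [
    [[0, 0, 0], [0, 0, 0], 0.6],
    [[0, 0, 0], [0, 0, 0], 0.6],
    [[0, 0, 0], [0, 0, 0], 0.6]
  ]
}}

```text
time_s: 15.6
ee_pos: [469.4, 240.3, 210.6]
ee_rot: [-90.0, -0.1, 0.0]
force: [-1.2, 0.2, 5.3]
gripper_width: 57.1
```

Emit:
{"name": "carry_out", "arguments": {
  "increments": [
    [[0, 0, 0], [0, -40, 0], 0.6],
    [[0, 0, 0], [0, -80, 0], 0.6],
    [[0, 0, 0], [0, -90, -30], 0.6],
    [[0, 0, 0], [0, -90, -70], 0.6],
    [[0, 0, 0], [0, -90, -110], 0.6],
    [[0, 0, 0], [0, -90, -150], 0.6],
    [[0, 0, 0], [0, -90, -190], 0.6],
    [[0, 0, 0], [0, -90, -230], 0.6],
    [[0, 0, 0], [0, -90, -270], 0.6],
    [[0, 0, 0], [0, -90, -310], 0.6]
  ]
}}

```text
time_s: 16.43
ee_pos: [468.7, -71.7, 299.8]
ee_rot: [-90.0, 0.0, 0.0]
force: [1.1, 0.9, -0.7]
gripper_width: 56.8
```

Emit:
{"name": "carry_out", "arguments": {
  "increments": [
    [[0, 0, 0], [0, 0, -35], 0.6],
    [[0, 0, 0], [0, 0, -70], 0.6],
    [[0, 0, 0], [0, 0, -95.5], 0.6],
    [[0, 0, 0], [40, 0, -95.5], 0.6],
    [[0, 0, 0], [80, 0, -95.5], 0.6],
    [[0, 0, 0], [120, 0, -95.5], 0.6],
    [[0, 0, 0], [150, 0, -95.5], 0.6],
    [[0, 0, 0], [165, 0, -95.5], 0.6],
    [[0, 0, 0], [165, 20, -95.5], 0.6],
    [[0, 0, 0], [165, 45, -95.5], 0.6]
  ]
}}

```text
time_s: 17.27
ee_pos: [636.0, -165.4, 255.7]
ee_rot: [-90.1, -0.3, 0.0]
force: [0.5, -0.4, -0.6]
gripper_width: 57.1
```

Emit:
{"name": "carry_out", "arguments": {
  "increments": [
    [[0, 0, 0], [0, 0, 0], 0.6],
    [[0, 0, 0], [0, 0, 0], 0.6]
  ]
}}

```text
time_s: 17.43
ee_pos: [633.7, -165.1, 253.2]
ee_rot: [-89.9, 0.2, 0.0]
force: [0.7, -0.7, -0.8]
gripper_width: 56.8
```

```bash
python3 w.py w6
```

```text
[ 633.7 -165.1  253.2] [-8.993e+01  2.500e-01  1.000e-02] 56.81775512535669 17.4333
```

View pics/w6.png

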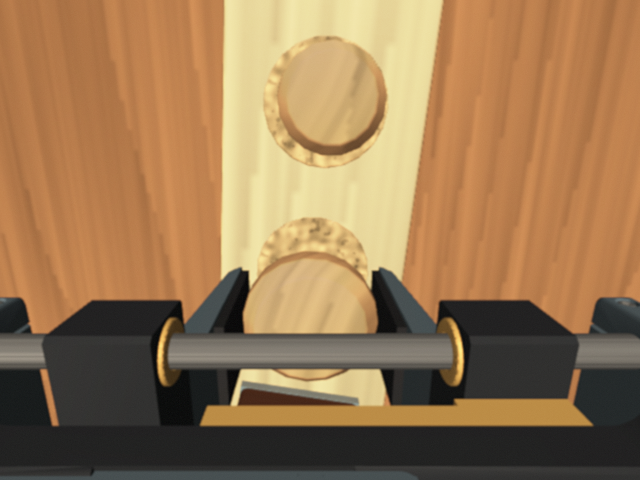

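Knob_58 hangs over pad D (pad edges 257–367, knob 245–377, both centred near 311). Knob_48 sits centred on pad C behind it.

```bash
python3 -c "
import numpy as np
W=np.load('w6.npy'); print(W[216:224,312].round(1), W[256,259],W[256,366])"
```

```text
[[ 634.6 -132.7   14.9]
 [ 634.6 -133.    16.2]
 [ 634.6 -133.1   18.4]
 [ 634.6 -133.8   18.3]
 [ 634.6 -134.3   18.6]
 [ 634.6 -135.    17.9]
 [ 634.6 -135.6   17.6]
 [ 634.6 -136.    18.5]] [ 603.67746233 -155.85963352   17.99831755] [ 666.65660102 -157.02539415   14.3163647 ]
```

Emit:
{"name": "carry_out", "arguments": {
  "increments": [
    [[0, 0, 0], [0, 12, 0], 0.6],
    [[0, 0, 0], [0, 20, 0], 0.6],
    [[0, 0, 0], [0, 26.5, 0], 0.6],
    [[0, 0, 0], [0, 26.5, 0], 0.6],
    [[0, 0, 0], [0, 26.5, 0], 0.6]
  ]
}}

```text
time_s: 17.9
ee_pos: [634.2, -165.4, 228.3]
ee_rot: [-90.0, 0.0, -0.0]
force: [0.3, 0.2, -1.0]
gripper_width: 56.7
```

Emit:
{"name": "carry_out", "arguments": {
  "increments": [
    [[0, 0, 0], [0, 0, 0], 0],
    [[0, 0, 0], [0, 0, 0], 0],
    [[0, 0, 0], [0, 0, 0], 0],
    [[0, 0, 0], [0, 0, 0], 0],
    [[0, 0, 0], [0, 0, 0], 0],
    [[0, 0, 0], [0, 0, 0], 0],
    [[0, 0, 0], [0, -15, 0], 0],
    [[0, 0, 0], [0, -50, 0], 0],
    [[0, 0, 0], [0, -90, 0], 0],
    [[0, 0, 0], [0, -110, 0], 0]
  ]
}}

```text
time_s: 18.73
ee_pos: [634.9, -165.5, 343.0]
ee_rot: [-90.1, -0.3, 0.0]
force: [1.5, 1.0, -0.8]
gripper_width: 90.9
```

Emit:
{"name": "carry_out", "arguments": {
  "increments": [
    [[0, 0, 0], [-40, 0, 0], 0],
    [[0, 0, 0], [-80, 0, 0], 0],
    [[0, 0, 0], [-120, 0, 0], 0],
    [[0, 0, 0], [-160, 0, 0], 0],
    [[0, 0, 0], [-200, 0, 0], 0],
    [[0, 0, 0], [-220, 0, 0], 0],
    [[0, 0, 0], [-220, 0, 0], 0],
    [[0, 0, 0], [-220, 0, 0], 0]
  ]
}}

```text
time_s: 19.4
ee_pos: [413.7, -165.4, 339.0]
ee_rot: [-90.0, -0.1, -0.1]
force: [0.1, 0.7, 0.2]
gripper_width: 91.4
```

```bash
python3 k.py 642,-73,45 649,28,40 656,118,38 635,-166,48 662,221,60 621,-271,35; python3 -c "
from workcell import env
import cv2
print(env.state()['time_s'],env.state()['gripper_width'])
f=env.grab_frame('scene')['frame'][230:370,90:480]
cv2.imwrite('pics/s9.png',cv2.resize(f,None,fx=2,fy=2))"
```

```text
[ 413.7 -165.4  339. ]
642,-73,45 687 [640.9 -74.7  55.1] [47. 48. 20.] 65
649,28,40 426 [648.6  26.9  50.2] [37. 36. 18.] 59
656,118,38 225 [655.7 116.2  45.7] [27. 26. 14.] 53
635,-166,48 1037 [ 633.2 -166.7   59.8] [58. 58. 22.] 71
662,221,60 1059 [662.3 220.8  71.1] [59. 59. 22.] 82
621,-271,35 1344 [ 620.8 -271.4   43.6] [75. 57. 17.] 52
19.45 91.3616296508867
```

View pics/s9.png

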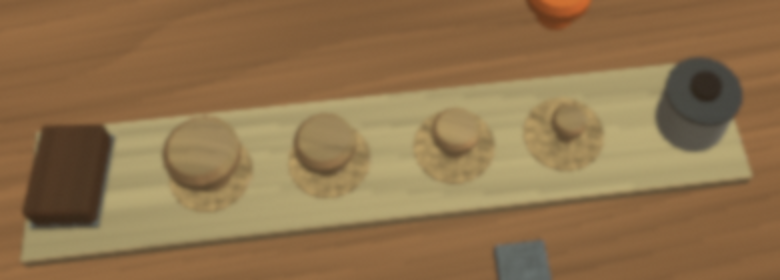

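The final view shows all four knobs upright on their pads, growing from the tin at (700,100) to the block at (68,175). Handing in.

```bash
python3 -c "
from workcell import env
print(env.job_done())"
```

```text
the job is handed in; nothing more can be done
None
```

All four knobs are standing on their own pads in size order: 28, 38, 48, then 58 mm going away from the oil tin. I handed the job in at about 19.5 s. I moved each knob by gripping its band and setting it down on its pad.

- **Knobs:** in the last top view each knob's centre is within about 2 mm of its pad's centre, measured with the wrist camera. All four look upright in the scene view.
- **Tin and block:** both measured within 1 mm of where they started.
- **Gripper:** it is open, and the arm is drawn back clear of everything.
- **Disagreements:** the top and wrist cameras differ by about 1–2 mm in y, within their stated calibration. The top camera's height readings came out 2–3 mm high. No check failed.

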